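Weigh two sealed canisters on the bench balance and keep the full one

TASK

Two look-alike sealed canisters of brass standoffs for the keyboard kits stand on the bench, and one was packed short. While the balance beam is still locked, set one canister on each pan; then swing the red-knobbed lock lever right over to free the beam, and let it tip and settle. Stand the canister whose pan drops upright in the blue kit tray and the other one upright in the yellow refill tray; do not tip a canister over, and leave the other things on the bench where they are.

Things in the scene. Friction and masses are not known exactly. Their poses are not given: they have to be found in the camera images.
- can_a_mid (a point): a closed round canister, 46 mm across (48 mm over the cap, its uppermost 11 mm) and 44 mm high: bare aluminium with a plain paper band and a ribbed black screw cap (sealed; it never comes off). The two canisters look the same and weigh 0.09 to 0.18 kg, one at least 30 g more than the other; which one is the heavier changes from start to start. The point is its centre, 22 mm above its underside; z up along its axis.
- can_b_mid (a point): a closed round canister, 46 mm across (48 mm over the cap, its uppermost 11 mm) and 44 mm high: bare aluminium with a plain paper band and a ribbed black screw cap (sealed; it never comes off). The two canisters look the same and weigh 0.09 to 0.18 kg, one at least 30 g more than the other; which one is the heavier changes from start to start. The point is its centre, 22 mm above its underside; z up along its axis.
- balance: two-pan bench balance with a green cast base 92 mm (x) by 236 mm (y), fixed to the bench. Origin under the centre of its base at bench height; x points from its front (the lever's side, towards the robot) to its back, y to its left pan, z up. The pans are centred 90 mm to the left and right; a white scale plate with a red needle stands between them, up to 128 mm high.
- beam (a joint): tilt of the balance beam in rad: 0 level (locked), positive when the left (+y) pan is down, stops at -0.13 and +0.13. Once freed it tips to a stop within about a second whenever one pan carries more; it stays level while the lock lever is at 0.
- pan_left_top (a point): centre of the upper face of the balance's left pan (at the balance's +y side): a flat steel disc 84 mm across, 92 mm above the bench when the beam is level, 12 mm lower or higher when the beam has tipped. A linkage keeps the pan level, so where on the pan a thing stands does not change its weight. A frame of the same axes as the balance.
- pan_right_top (a point): centre of the upper face of the balance's right pan (at the balance's -y side): a flat steel disc 84 mm across, 92 mm above the bench when the beam is level, 12 mm lower or higher when the beam has tipped. A linkage keeps the pan level, so where on the pan a thing stands does not change its weight. A frame of the same axes as the balance.
- lock_lever (a joint): beam lock lever in rad: 0 locked (leaning to the balance's left, as found), 1.1 fully over to the right, beam free; friction holds it where it is left, the knob moves with 1 to 2 N sideways.
- lock_knob (a point): centre of the red ball knob, 19 mm across, on the end of the lock lever at the front of the balance. The lever is an 8 mm rod, 76 mm from its pivot to the knob; the pivot lies 74 mm in front of the balance's origin and 28 mm above the bench, and its axis is the balance's x axis. The knob travels from 40 mm left of the balance's centre line (93 mm above the bench) over the top (104 mm) to 40 mm right of it.
- kit_tray_in (a point): centre of the inner floor (3 mm above the bench) of the blue plastic parts tray, for the canister that goes in the kit: 130 mm square, 30 mm high, walls 3 mm thick, fixed to the bench; blue and yellow trays may stand either way round, one left and one right on the bench.
- refill_tray_in (a point): centre of the inner floor (3 mm above the bench) of the yellow plastic parts tray, for the canister that must be refilled: 130 mm square, 30 mm high, walls 3 mm thick, fixed to the bench; blue and yellow trays may stand either way round, one left and one right on the bench.
- lamp_head (a point): middle of the open underside of the green shade of the desk lamp that hangs over the bench behind and to the right of the balance, about 0.16 m across; nothing of the arm may run into it.
- pencil_a: yellow pencil lying on the bench, a bystander to be left alone; 170 mm long, 9 mm high, origin under its middle.
- screwdriver: yellow-handled screwdriver lying on the bench, a bystander to be left alone; 198 mm long, 26 mm high, origin under its middle.
- sanding_block: brown wooden sanding block, a bystander to be left alone; 62 x 105 x 30 mm, origin under its middle.
There are look-alikes about, which are no part of the job. Leave any green or purple look-alike of the part that bears can_b_mid alone.

How it is judged:
By the outcome, as a careful person would: the job done as asked, in the order asked, and still so for the second after the job is handed in, with the robot touching nothing.
It also fails if it takes over 72 s, if anything falls off the work surface, if the arm or the gripper's body presses on something with over 40 N, if the wrist force passes 120 N, or if a joint passes its speed limit or range.

ROBOT

A 6-joint arm with a two-finger parallel gripper is mounted at the origin on a cart in front of the work surface, level with it; the furniture and walls round the work are solid. World frame = base frame: x ahead of the robot, y to its left, z up, the work surface at z = 0. Lengths are in m, angles in rad, forces in N, time in s.
With the tool pointing down it reaches from about 0.325 to 0.9 m from the base axis. Payload 6.1 kg.
Tool frame: the origin (TCP) lies at the very end of the fingers, on their centre line; the grasp point (between the pads) lies 19 mm behind it (arm.grip_depth is the distance from the TCP to the grasp point, in m); z points along the fingers, y is the direction in which the jaws open and shut (so a half turn about z gives the same grasp; the last joint's range is limited). The gripper opens to 85 mm and grips with 20 to 120 N. Pads are 22 mm wide; open, the fingers measure 114 mm over their backs; the gripper's body (76 mm by 85 mm) begins 54 mm behind the grasp point. The pads swing forward as they close: fully open they stand 13 mm farther back than shut.
Start: joints at [-1.277, 0.22, 1.526, -0, 1.395, -0.126], TCP at [0.255, -0.571, 0.231] pointing down, gripper open.
Joint ranges: [-2.98, 2.98], [-0.91, 2.08], [0.09, 2.57], [-1.24, 4.39], [0.2, 2.65], [-2.68, 2.68]. Speed limits (rad/s): [2.57, 2.57, 3.01, 3.14, 3.14, 3.14].

INTERFACE

Orientations are given as a unit quaternion [x, y, z, w].
In Python, from plant import arm gives the robot as it stands.
- The arm moves only by the tool drive_tool, never from a script. Its arguments are lists of equal length, an entry for each row: "dp": the shift along the world's x, y, z in mm, a list of three; "angular": the turn, a rotation vector about the world's x, y, z in rad, a list of three; "fingers": the opening, from 0 (shut) to 1 (fully open). A call has 1 to 12 rows; each row shifts and turns the commanded pose from where the row before left it; what a row does not reach is not made up. A row lasts 1/10 s, in which the tool goes at most 50 mm and 8.59 degrees, less where a joint would pass 70% of its speed; a pose out of reach is approached as far as the arm can. A call is refused whole if a number of a shift passes 50 or a number of a turn 0.15, either way. A call with a gripper value outside its range is refused whole. The fingers move at their own pace and stop on an object; "squeeze" is the grip in N (left out, the last holds). Time passes only in rows, so rows that do not move let the fingers close. It gives the time, the measured TCP pose, the force and the opening at its end, in the units of the state.
- arm.state(): the state, without advancing time (a new reading comes with each control period).
- arm.snapshot(name): name is "scene" or "top" or "wrist"; returns the picture (480x640x3 uint8, red, green, blue); there is no depth.
- arm.get_calibration(name): a dict with "camera_matrix" (3x3 intrinsics, pixels), "cam_to_world" (4x4, takes a point from camera to world coordinates). Camera axes: x right, y down, z forward; pixel columns grow to the right and rows downward; lengths in m; the calibration is good to about 2 mm. A picture is of the moment at which its call begins: read the wrist's pose just before it. get_calibration takes no time and is no camera call; for the wrist camera it gives the pose at the moment of the call.
- arm.close_job(): hands the job in, once; it reports no verdict.
The state is a dict: "time": time; "q": joint angles; "joint_velocities": joint speeds; "tau": joint torques, N m; "tool_pos": TCP position; "tool_rot": TCP orientation; "contact_force": force on the tool from outside, world axes, zero at the start; "wrist_torque": the same for the moment, N m; "width": finger opening in m.
Only numpy, scipy, OpenCV 4.12 (cv2) and the standard library are available. Lean on these libraries where they do the work, as an engineer would, in place of code of your own. Each camera call takes 0.05 s, during which the arm holds its last target. There are 200 camera calls.

## Working session

There is one attempt and no reset: what is moved stays moved. The work goes in short steps, Python scripts to look and compute and a tool call to move; the robot and the scene stay as the last step left them, time stands still between calls to the robot, and variables do not carry over. Pictures are saved under pics/ and viewed, about 8 in all and at most 12, crops included, and the job is handed in when it is done.

Besides the shell and the picture viewer there is one more tool, called after "Request:" as name(argument=value, ...), one argument or row to a line, values as JSON. drive_tool: Moves the arm, as the interface text tells. Its arguments: {"type":"object","properties":{"dp":{"type":"array","items":{"type":"array","items":{"type":"number"}}},"angular":{"type":"array","items":{"type":"array","items":{"type":"number"}}},"fingers":{"type":"array","items":{"type":"number"}},"squeeze":{"type":"number"}},"required":["dp","angular","fingers"]}

```bash
mkdir -p pics; ls; python3 - <<'E'
from plant import arm
import cv2,numpy as np
for n in("top","scene"):
    im=arm.snapshot(n); cv2.imwrite(f"pics/{n}0.png",im[:,:,::-1]); c=arm.get_calibration(n); print(n,np.round(c["camera_matrix"],1).tolist(),np.round(c["cam_to_world"],3).tolist())
s=arm.state(); print({k:np.round(v,3).tolist() for k,v in s.items()})
E
```

```text
pics
top [[622.4, 0.0, 309.9], [0.0, 622.4, 233.4], [0.0, 0.0, 1.0]] [[-0.022, -0.986, 0.168, 0.327], [-0.999, 0.026, 0.023, -0.031], [-0.027, -0.167, -0.986, 1.584], [0.0, 0.0, 0.0, 1.0]]
scene [[624.6, 0.0, 314.4], [0.0, 624.6, 243.2], [0.0, 0.0, 1.0]] [[-0.686, -0.336, 0.645, -0.433], [-0.727, 0.332, -0.601, 0.884], [-0.013, -0.881, -0.472, 0.944], [0.0, 0.0, 0.0, 1.0]]
{'time': 0.1, 'q': [-1.277, 0.221, 1.528, 0.0, 1.395, -0.126], 'joint_velocities': [-0.002, -0.002, -0.005, -0.001, 0.001, 0.001], 'tau': [0.001, -49.824, -39.055, -0.0, 0.006, -0.0], 'tool_pos': [0.255, -0.57, 0.23], 'tool_rot': [0.978, 0.208, -0.0, -0.001], 'contact_force': [-0.072, -1.187, 0.378], 'wrist_torque': [0.023, 0.006, -0.023], 'width': 0.085}
```

View pics/top0.png

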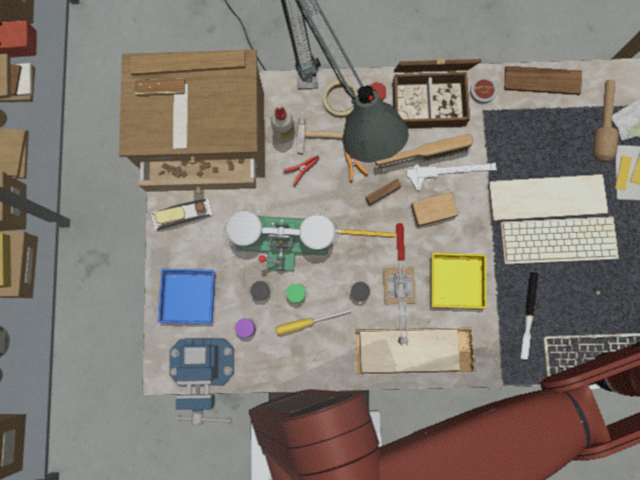

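View pics/scene0.png

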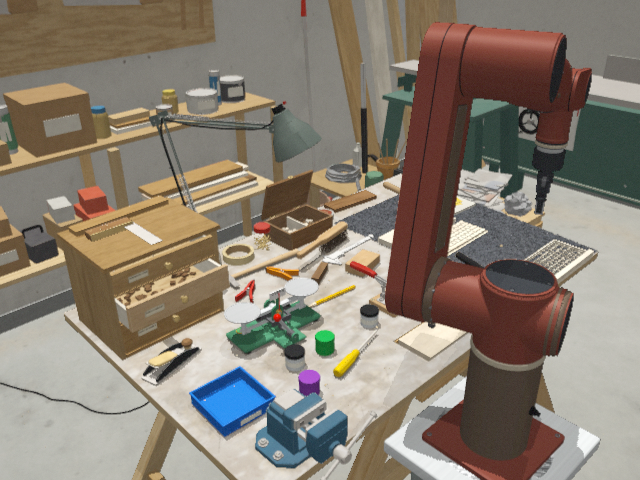

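The top view shows black-capped canisters at about (260,291) and (360,292), with green and purple look-alikes at (296,294) and (245,328). The pans are at (243,229) and (318,232), and the red knob is at (263,259). The blue tray is on the left at (187,297) and the yellow one on the right at (459,281). The scene view agrees.

```bash
cat > h.py <<'E'
import cv2,numpy as np
from plant import arm
def ray(n,px,z):
    c=arm.get_calibration(n);K=c["camera_matrix"];T=np.array(c["cam_to_world"])
    d=T[:3,:3]@np.linalg.inv(K)@np.array([px[0],px[1],1.]);o=T[:3,3]
    return o+d*(z-o[2])/d[2]
def blobs(m,x0,y0,x1,y1,amin=20):
    w=np.zeros_like(m);w[y0:y1,x0:x1]=m[y0:y1,x0:x1]
    n,l,s,c=cv2.connectedComponentsWithStats(w)
    return [(s[i,4],c[i],s[i,:4],l==i) for i in range(1,n) if s[i,4]>=amin]
E
python3 - <<'E'
from h import *
im=cv2.imread("pics/top0.png");hsv=cv2.cvtColor(im,cv2.COLOR_BGR2HSV)
H,S,V=cv2.split(hsv)
def show(t,m,box,z,amin=20):
    for a,c,s,l in blobs(m.astype(np.uint8)*255,*box,amin):
        cnt=cv2.findContours(l.astype(np.uint8),0,2)[0][0]
        (cx,cy),r=cv2.minEnclosingCircle(cnt)
        rc=cv2.minAreaRect(cnt)
        print(t,a,c.round(1),s,"circ",round(cx,1),round(cy,1),round(r,1),ray("top",c,z).round(4),"circ:",ray("top",(cx,cy),z).round(4),"rect",ray("top",rc[0],z).round(4),np.round(rc[1],1),round(rc[2],1))
show("cap",(V<75)&(S<90),(245,275,380,310),.044)
show("green",(H>45)&(H<75)&(S>150),(280,280,315,310),.044)
show("purple",(H>125)&(S>80),(230,310,262,345),.044)
show("pan",(V>165)&(S<40),(220,205,345,255),.092,150)
show("knob",((H<8)|(H>172))&(S>120),(250,245,285,275),.093,5)
show("blue",(H>95)&(H<120)&(S>150),(150,260,225,335),.030,400)
show("yellow",(H>24)&(H<34)&(S>150),(420,240,500,320),.030,400)
show("gbase",(H>60)&(H<95)&(S>70),(220,205,345,280),.02,50)
cv2.imwrite("pics/c1.png",cv2.resize(im[195:345,140:500],None,fx=2.2,fy=2.2,interpolation=cv2.INTER_CUBIC))
E
```

```text
purple 280 [244.7 327.8] [236 319  19  19] circ 244.6 328.0 9.6 [0.3583 0.1694 0.044 ] circ: [0.358  0.1697 0.044 ] rect [0.3579 0.1687 0.044 ] [18. 18.] 90.0
pan 3615 [277.6 223.5] [220 205 125  50] circ 282.0 229.5 66.7 [0.6077 0.0815 0.092 ] circ: [0.5924 0.071  0.092 ] rect [0.5924 0.071  0.092 ] [ 49. 124.] 90.0
pan 157 [339.6 244.6] [333 235  12  20] circ 339.5 244.1 10.2 [ 0.5515 -0.0683  0.092 ] circ: [ 0.5527 -0.0679  0.092 ] rect [ 0.5519 -0.0656  0.092 ] [19. 11.] 90.0
knob 33 [261.8 258.5] [259 256   7   6] circ 261.9 258.4 3.2 [0.5224 0.1209 0.093 ] circ: [0.5225 0.1207 0.093 ] rect [0.5223 0.1204 0.093 ] [5. 6.] 90.0
yellow 1996 [461.7 281.4] [431 253  55  55] circ 458.3 280.3 37.1 [ 0.4606 -0.37    0.03  ] circ: [ 0.4637 -0.3617  0.03  ] rect [ 0.4644 -0.3611  0.03  ] [54. 54.] 90.0
gbase 284 [280.6 221.9] [260 217  43  11] circ 281.0 218.0 21.0 [0.6252 0.0791 0.02  ] circ: [0.6353 0.078  0.02  ] rect [0.6245 0.0786 0.02  ] [42.   9.1] 2.2
gbase 443 [282.  255.4] [259 240  44  30] circ 280.4 250.5 21.9 [0.5384 0.0769 0.02  ] circ: [0.5513 0.0807 0.02  ] rect [0.5402 0.082  0.02  ] [43.  27.8] 3.7
```

View pics/c1.png

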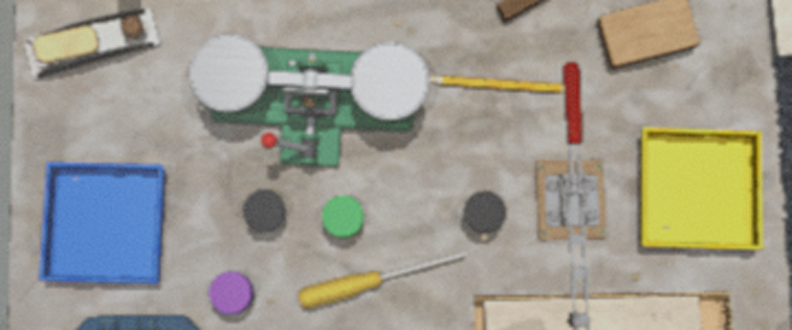

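The crop shows both black caps, the two pans as light discs, the knob and the trays clearly. I'll tune the masks and use Hough circles on the upscaled image.

```bash
python3 - <<'E'
from h import *
im=cv2.imread("pics/top0.png");hsv=cv2.cvtColor(im,cv2.COLOR_BGR2HSV)
for p in [(260,291),(360,292),(296,294),(187,297),(243,229),(318,232),(270,300)]: print(p,hsv[p[1],p[0]])
def hough(box,rmin,rmax,z,p2=14):
    x0,y0,x1,y1=box;k=6
    g=cv2.GaussianBlur(cv2.resize(cv2.cvtColor(im[y0:y1,x0:x1],cv2.COLOR_BGR2GRAY),None,fx=k,fy=k,interpolation=cv2.INTER_CUBIC),(9,9),2)
    c=cv2.HoughCircles(g,cv2.HOUGH_GRADIENT,1,400,param1=60,param2=p2,minRadius=rmin*k,maxRadius=rmax*k)[0][0]
    u=(c[0]+.5)/k+x0-.5,(c[1]+.5)/k+y0-.5
    print(np.round(u,1),round(c[2]/k,1),ray("top",u,z).round(4))
hough((242,273,278,309),7,12,.044);hough((342,274,378,310),7,12,.044)
hough((218,204,270,256),14,23,.092);hough((292,206,344,258),14,23,.092);hough((278,276,314,312),7,12,.044)
H,S,V=cv2.split(hsv)
for t,m,b in(("cap",V<100,(245,275,278,310)),("cap",V<100,(345,275,378,310)),("blue",(H>95)&(H<125)&(S>110),(150,260,225,335))):
    for a,c,s,l in blobs(m.astype(np.uint8)*255,*b,100):
        r=cv2.minAreaRect(cv2.findContours(l.astype(np.uint8),0,2)[0][0]); print(t,a,c.round(1),s,ray("top",c,.044).round(4),ray("top",r[0],.03).round(4),r[1])
E
```

```text
(260, 291) [70  9 88]
(360, 292) [10  9 81]
(296, 294) [ 66 107 183]
(187, 297) [108 150 207]
(243, 229) [100   4 201]
(318, 232) [113   5 208]
(270, 300) [ 21  21 167]Traceback (most recent call last):
  File "<stdin>", line 10, in <module>
  File "<stdin>", line 7, in hough
TypeError: 'NoneType' object is not subscriptable
```

```bash
cat >> h.py <<'E'
def hough(im,cam,box,rmin,rmax,z):
    x0,y0,x1,y1=box;k=4
    g=cv2.GaussianBlur(cv2.resize(cv2.cvtColor(im[y0:y1,x0:x1],cv2.COLOR_BGR2GRAY),None,fx=k,fy=k,interpolation=cv2.INTER_CUBIC),(9,9),2)
    c=cv2.HoughCircles(g,cv2.HOUGH_GRADIENT_ALT,1.5,400,param1=60,param2=.5,minRadius=rmin*k,maxRadius=rmax*k)
    if c is None: print("none"); return
    c=c.reshape(-1,c.shape[-1])[0];u=(c[0]+.5)/k+x0-.5,(c[1]+.5)/k+y0-.5
    print("hough",np.round(u,1),round(float(c[2])/k,1),ray(cam,u,z).round(4))
E
python3 - <<'E'
from h import *
im=cv2.imread("pics/top0.png");hsv=cv2.cvtColor(im,cv2.COLOR_BGR2HSV)
for b,r0,r1,z in(((242,273,278,309),7,12,.044),((342,274,378,310),7,12,.044),((218,204,270,256),14,23,.092),((292,206,344,258),14,23,.092),((278,276,314,312),7,12,.044)): hough(im,"top",b,r0,r1,z)
H,S,V=cv2.split(hsv)
for t,m,b in(("cap",V<115,(245,275,278,310)),("cap",V<115,(345,275,378,310)),("green",(H>50)&(H<80)&(S>80),(280,278,314,312)),("blue",(H>95)&(H<125)&(S>110),(150,260,225,335))):
    for a,c,s,l in blobs(m.astype(np.uint8)*255,*b,100):
        r=cv2.minAreaRect(cv2.findContours(l.astype(np.uint8),0,2)[0][0]); print(t,a,c.round(1),s,ray("top",c,.044).round(4),ray("top",r[0],.03).round(4),np.round(r[1:2],1),r[2])
E
```

```text
hough [259.2 291. ] 9.9 [0.4478 0.1329 0.044 ]
hough [360.8 291.6] 9.8 [ 0.4402 -0.118   0.044 ]
hough [243.5 227.6] 17.4 [0.5996 0.1651 0.092 ]
hough [316.8 231.1] 17.4 [ 0.5862 -0.0137  0.092 ]
hough [296.8 294. ] 10.1 [0.4381 0.0401 0.044 ]
cap 333 [259.9 291.2] [250 281  20  22] [0.4472 0.1312 0.044 ] [0.4493 0.1331 0.03  ] [[20.3 18.9]] 79.69515228271484
cap 335 [359.4 292.2] [350 282  20  23] [ 0.4389 -0.1145  0.044 ] [ 0.4379 -0.1156  0.03  ] [[22. 19.]] 90.0
green 275 [295.4 293. ] [287 284  18  19] [0.4407 0.0432 0.044 ] [0.4417 0.0438 0.03  ] [[18. 17.]] 90.0
blue 2831 [186.2 296. ] [158 269  57  55] [0.4398 0.3147 0.044 ] [0.4409 0.3183 0.03  ] [[54.7 53.4]] 1.7357046604156494
```

Measured positions:

| Item | x, y (m) |
|---|---|
| Can on the robot's left | (0.447, 0.132) |
| Can on the robot's right | (0.440, -0.116) |
| Left pan | (0.600, 0.165) |
| Right pan | (0.586, -0.014) |
| Knob | (0.522, 0.121), consistent with a balance yaw of -0.075 |
| Blue tray | (0.441, 0.318) |
| Yellow tray | (0.464, -0.361) |

I'll hover over the right-hand can first, with the jaws turned to about 45°.

Request:
drive_tool(
  dp=[
    [15,38,0],
    [15,38,0],
    [15,38,0],
    [15,38,-5],
    [15,38,-5],
    [15,38,-5],
    [15,38,-5],
    [15,38,-10],
    [16,38,-10],
    [16,38,-10],
    [16,37,-10],
    [16,37,-10],
  ],
  angular=[
    [0,0,0.149],
    [0,0,0.149],
    [0,0,0.149],
    [0,0,0.149],
    [0,0,0.149],
    [0,0,0.149],
    [0,0,0.149],
    [0,0,0.149],
    [0,0,0.149],
    [0,0,0.149],
    [0,0,0.149],
    [0,0,0.149],
  ],
  fingers=[0.78,0.78,0.78,0.78,0.78,0.78,0.78,0.78,0.78,0.78,0.78,0.78],
  squeeze=40,
)

```text
time: 1.3
tool_pos: [0.4389, -0.115, 0.1608]
tool_rot: [0.447, 0.894, -0.0, 0.0]
contact_force: [1.1, -0.3, -0.3]
width: 0.067
```

Request:
drive_tool(
  dp=[
    [0,0,0],
    [0,0,0],
    [0,0,0],
  ],
  angular=[
    [0,0,0.149],
    [0,0,0],
    [0,0,0],
  ],
  fingers=[0.78,0.78,0.78],
)

```text
time: 1.6
tool_pos: [0.4386, -0.1169, 0.1612]
tool_rot: [0.384, 0.923, -0.0, -0.0]
contact_force: [-0.2, 0.9, -0.2]
width: 0.0665
```

```bash
python3 - <<'E'
from h import *
s=arm.state(); print({k:np.round(s[k],4).tolist() for k in("time","q","tool_pos","tool_rot","contact_force","width")})
c=arm.get_calibration("wrist");im=arm.snapshot("wrist")[:,:,::-1].copy(); cv2.imwrite("pics/w1.png",im)
print(np.round(c["cam_to_world"],3).tolist(),np.round(c["camera_matrix"],0).tolist())
K=c["camera_matrix"];T=np.linalg.inv(c["cam_to_world"])
for p in((.4395,-.116,.044),(.395,-.092,.01)):
    v=K@(T@np.array([*p,1]))[:3];print(p,v[:2]/v[2], "r",K[0][0]*.024/v[2])
# lamp triangulation
def rr(n,p):
    c=arm.get_calibration(n);M=np.array(c["cam_to_world"]);d=M[:3,:3]@np.linalg.inv(c["camera_matrix"])@np.array([*p,1.]);return M[:3,3],d/np.linalg.norm(d)
o1,d1=rr("top",(376,135));o2,d2=rr("scene",(298,145))
t=np.linalg.lstsq(np.stack([d1,-d2],1),o2-o1,rcond=None)[0];print("lamp",o1+t[0]*d1,o2+t[1]*d2)
E
```

```text
{'time': 1.6, 'q': [-0.4342, -0.1352, 2.0296, -0.0003, 1.2474, -1.2163], 'tool_pos': [0.4386, -0.1169, 0.1612], 'tool_rot': [0.3842, 0.9233, -0.0001, -0.0001], 'contact_force': [-0.2429, 0.916, -0.207], 'width': 0.0665}
[[0.709, 0.67, 0.22, 0.382], [0.705, -0.674, -0.222, -0.058], [0.0, 0.313, -0.95, 0.304], [0.0, 0.0, 0.0, 1.0]] [[367.0, 0.0, 320.0], [0.0, 367.0, 239.0], [0.0, 0.0, 1.0]]
(0.4395, -0.116, 0.044) [319.52286364 234.20554297] r 32.32713895243347
(0.395, -0.092, 0.01) [300.96940259 162.80408277] r 30.411850738115213
lamp [ 0.72024179 -0.1384143   0.40654002] [ 0.72162067 -0.137032    0.40687498]
```

View pics/w1.png

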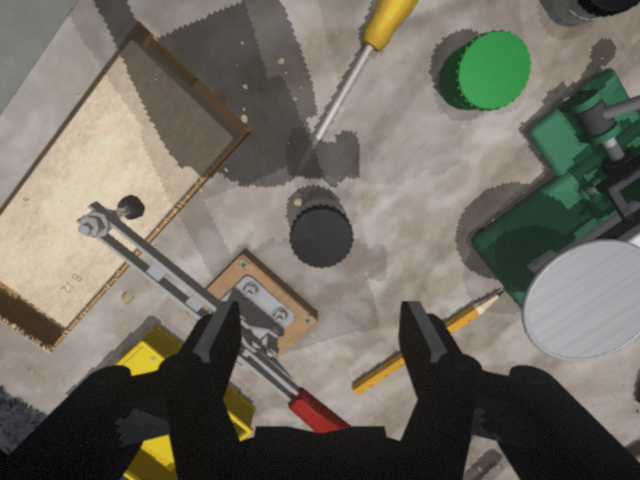

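The cap centre is at about (321,235) and its predicted pixel was (319.5,234.2), so the can position is good to about 1 mm. The toggle clamp is close on the lower left at (250,300). I'll check its height before lowering the gripper.

```bash
cat >> h.py <<'E'
def rr(n,p):
    c=arm.get_calibration(n);M=np.array(c["cam_to_world"]);d=M[:3,:3]@np.linalg.inv(c["camera_matrix"])@np.array([*p,1.]);return M[:3,3],d/np.linalg.norm(d)
def tri(n1,p1,n2,p2):
    o1,d1=rr(n1,p1);o2,d2=rr(n2,p2);t=np.linalg.lstsq(np.stack([d1,-d2],1),o2-o1,rcond=None)[0]
    return ((o1+t[0]*d1+o2+t[1]*d2)/2).round(3), round(float(np.linalg.norm(o1+t[0]*d1-o2-t[1]*d2)),3)
E
python3 - <<'E'
from h import *
print("handle",tri("top",(401.4,259.5),"wrist",(297,398)))
print("spindle",tri("top",(403,340),"wrist",(97,220)))
print("cap",tri("top",(359.8,292),"wrist",(321,235)))
print("wood corner",ray("wrist",(243,253),.01),ray("wrist",(320,320),.01))
print("bracket", [ray("wrist",p,z).round(3) for p in((235,300),(280,335)) for z in(.02,.05)])
E
```

```text
handle (array([ 0.515, -0.218,  0.072]), 0.001)
spindle (array([ 0.32 , -0.214,  0.059]), 0.001)
cap (array([ 0.439, -0.115,  0.05 ]), 0.001)
wood corner [ 0.41256153 -0.18200637  0.01      ] [ 0.50501147 -0.18175169  0.01      ]
bracket [array([ 0.435, -0.215,  0.02 ]), array([ 0.429, -0.199,  0.05 ]), array([ 0.486, -0.213,  0.02 ]), array([ 0.475, -0.197,  0.05 ])]
```

The clamp sits at y ≤ -0.18 and is about 0.07 m high, so it is clear. I'll turn the jaws by -0.3 and go down to grip.

Request:
drive_tool(
  dp=[
    [1,1,-30],
    [0,0,-30],
    [0,0,-30],
    [0,0,-25],
    [0,0,-20],
    [0,0,-13],
    [0,0,-10],
    [0,0,0],
    [0,0,0],
    [0,0,0],
    [0,0,0],
    [0,0,0],
  ],
  angular=[
    [0,0,-0.15],
    [0,0,-0.15],
    [0,0,0],
    [0,0,0],
    [0,0,0],
    [0,0,0],
    [0,0,0],
    [0,0,0],
    [0,0,0],
    [0,0,0],
    [0,0,0],
    [0,0,0],
  ],
  fingers=[0.78,0.78,0.78,0.78,0.78,0.78,0.78,0.78,0.4,0.4,0.4,0.4],
  squeeze=40,
)

```text
time: 2.85
tool_pos: [0.4408, -0.1163, 0.0045]
tool_rot: [0.516, 0.856, 0.0, 0.001]
contact_force: [-0.4, -0.6, 6.7]
width: 0.0458
```

Request:
drive_tool(
  dp=[
    [0,0,20],
    [0,0,40],
    [0,0,40],
    [20,15,35],
    [30,22,0],
    [30,22,0],
    [30,22,0],
    [20,15,0],
    [15,6,0],
    [0,0,0],
    [0,0,0],
  ],
  angular=[
    [0,0,0],
    [0,0,0],
    [0,0,0],
    [0,0,-0.14],
    [0,0,-0.14],
    [0,0,-0.14],
    [0,0,-0.14],
    [0,0,0],
    [0,0,0],
    [0,0,0],
    [0,0,0],
  ],
  fingers=[0.4,0.4,0.4,0.4,0.4,0.4,0.4,0.4,0.4,0.4,0.4],
)

```text
time: 3.95
tool_pos: [0.5841, -0.0136, 0.1378]
tool_rot: [0.733, 0.681, -0.001, -0.0]
contact_force: [-1.1, 0.0, -1.4]
width: 0.0456
```

```bash
python3 - <<'E'
from h import *
s=arm.state(); print({k:np.round(s[k],4).tolist() for k in("time","q","tool_pos","tool_rot","contact_force","width")})
c=arm.get_calibration("wrist");im=arm.snapshot("wrist")[:,:,::-1].copy(); cv2.imwrite("pics/w2.png",im)
K=c["camera_matrix"];T=np.linalg.inv(c["cam_to_world"])
for p in((.586,-.014,.092),(.5996,.165,.092),(.522,.121,.093)):
    v=K@(T@np.array([*p,1]))[:3];print(p,v[:2]/v[2])
E
```

```text
{'time': 3.95, 'q': [-0.1581, 0.2087, 1.7223, -0.0003, 1.212, -0.0847], 'tool_pos': [0.5841, -0.0136, 0.1378], 'tool_rot': [0.7326, 0.6807, -0.0005, -0.0005], 'contact_force': [-1.1042, 0.0054, -1.4499], 'width': 0.0456}
(0.586, -0.014, 0.092) [323.43676302 273.92084994]
(0.5996, 0.165, 0.092) [ 325.99781186 -133.6269546 ]
(0.522, 0.121, 0.093) [158.85402198   6.06320428]
```

View pics/w2.png

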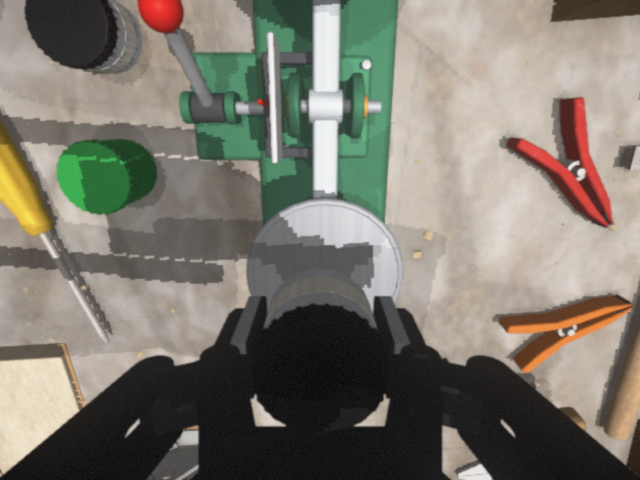

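The pan centre is at about (324,274), as predicted, and the can is held upright. Now I'll lower it and release.

Request:
drive_tool(
  dp=[
    [2,0,-15],
    [0,0,-15],
    [0,0,-7],
    [0,0,-4],
    [0,0,0],
    [0,0,0],
    [0,0,0],
    [0,0,0],
  ],
  angular=[
    [0,0,0],
    [0,0,0],
    [0,0,0],
    [0,0,0],
    [0,0,0],
    [0,0,0],
    [0,0,0],
    [0,0,0],
  ],
  fingers=[0.4,0.4,0.4,0.4,0.4,0.78,0.78,0.78],
)

```text
time: 4.8
tool_pos: [0.5872, -0.0138, 0.0977]
tool_rot: [0.733, 0.68, 0.0, 0.0]
contact_force: [0.3, -0.8, 0.5]
width: 0.0669
```

Request:
drive_tool(
  dp=[
    [0,0,25],
    [0,0,35],
    [0,0,40],
    [-25,25,0],
    [-40,30,0],
    [-40,40,0],
    [-25,40,0],
    [-10,11,-20],
    [0,0,-35],
    [0,0,-35],
    [0,0,0],
    [0,0,0],
  ],
  angular=[
    [0,0,0],
    [0,0,0],
    [0,0,0],
    [0,0,0],
    [0,0,0],
    [0,0,0],
    [0,0,0],
    [0,0,0],
    [0,0,0],
    [0,0,0],
    [0,0,0],
    [0,0,0],
  ],
  fingers=[0.78,0.78,0.78,0.78,0.78,0.78,0.78,0.78,0.78,0.78,0.78,0.78],
)

```text
time: 6.0
tool_pos: [0.4513, 0.1276, 0.1077]
tool_rot: [0.733, 0.68, -0.0, -0.0]
contact_force: [0.6, 0.1, 1.1]
width: 0.0668
```

```bash
python3 - <<'E'
from h import *
s=arm.state(); print({k:np.round(s[k],4).tolist() for k in("time","q","tool_pos","tool_rot","contact_force","width")})
c=arm.get_calibration("wrist");im=arm.snapshot("wrist")[:,:,::-1].copy(); cv2.imwrite("pics/w3.png",im)
K=c["camera_matrix"];T=np.linalg.inv(c["cam_to_world"])
v=K@(T@np.array([.4475,.132,.044,1]))[:3];p=v[:2]/v[2];print("pred",p,K[0][0]*.024/v[2])
x,y=p.astype(int);hough(im,"wrist",(x-70,y-70,x+70,y+70),25,60,.044)
t=arm.snapshot("top")[:,:,::-1].copy();cv2.imwrite("pics/t3.png",t)
E
```

```text
{'time': 6.0, 'q': [0.1072, -0.0253, 2.0367, 0.0, 1.1311, 0.1812], 'tool_pos': [0.4513, 0.1276, 0.1077], 'tool_rot': [0.7328, 0.6805, -0.0004, -0.0003], 'contact_force': [0.6196, 0.1352, 1.1139], 'width': 0.0668}
pred [313.06064894 255.29037544] 39.941051878436575
none
```

View pics/w3.png

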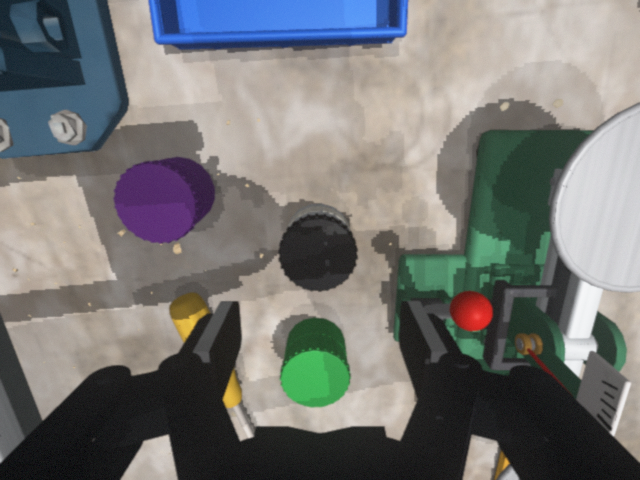

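The cap is at about (318,251) and the prediction was (313,255), so the can is really at about (0.450, 0.134). The jaws are clear of the green can and the screwdriver, so I'll correct the position and grip.

Request:
drive_tool(
  dp=[
    [-1,6,-10],
    [0,0,-25],
    [0,0,-25],
    [0,0,-20],
    [0,0,-13],
    [0,0,-10],
    [0,0,0],
    [0,0,0],
    [0,0,0],
    [0,0,0],
    [0,0,0],
  ],
  angular=[
    [0,0,0],
    [0,0,0],
    [0,0,0],
    [0,0,0],
    [0,0,0],
    [0,0,0],
    [0,0,0],
    [0,0,0],
    [0,0,0],
    [0,0,0],
    [0,0,0],
  ],
  fingers=[0.78,0.78,0.78,0.78,0.78,0.78,0.78,0.4,0.4,0.4,0.4],
)

```text
time: 7.2
tool_pos: [0.4498, 0.1342, 0.0048]
tool_rot: [0.733, 0.68, -0.0, -0.001]
contact_force: [-9.2, 1.5, 7.2]
width: 0.0444
```

Request:
drive_tool(
  dp=[
    [0,0,0],
    [0,0,10],
    [0,0,35],
    [0,0,40],
    [0,0,40],
    [0,10,30],
    [30,10,0],
    [40,10,0],
    [40,0,0],
    [30,0,0],
    [10,0,0],
    [0,0,0],
  ],
  angular=[
    [0,0,0],
    [0,0,0],
    [0,0,0],
    [0,0,0],
    [0,0,0],
    [0,0,0],
    [0,0,0],
    [0,0,0],
    [0,0,0],
    [0,0,0],
    [0,0,0],
    [0,0,0],
  ],
  fingers=[0.4,0.4,0.4,0.4,0.4,0.4,0.4,0.4,0.4,0.4,0.4,0.4],
)

```text
time: 8.4
tool_pos: [0.6014, 0.1635, 0.1595]
tool_rot: [0.733, 0.68, 0.0, 0.0]
contact_force: [-0.5, 0.3, -1.4]
width: 0.0443
```

```bash
python3 - <<'E'
from h import *
s=arm.state(); print({k:np.round(s[k],4).tolist() for k in("time","q","tool_pos","tool_rot","contact_force","width")})
c=arm.get_calibration("wrist");im=arm.snapshot("wrist")[:,:,::-1].copy(); cv2.imwrite("pics/w4.png",im)
K=c["camera_matrix"];T=np.linalg.inv(c["cam_to_world"])
v=K@(T@np.array([.5996,.165,.092,1]))[:3];print("pred",v[:2]/v[2],K[0][0]*.042/v[2])
E
```

```text
{'time': 8.4, 'q': [0.139, 0.2734, 1.6014, -0.0, 1.2661, 0.2137], 'tool_pos': [0.6014, 0.1635, 0.1595], 'tool_rot': [0.733, 0.6802, 0.0003, 0.0002], 'contact_force': [-0.5422, 0.3416, -1.4051], 'width': 0.0443}
pred [316.56789684 257.27389699] 68.49778065683267
```

View pics/w4.png

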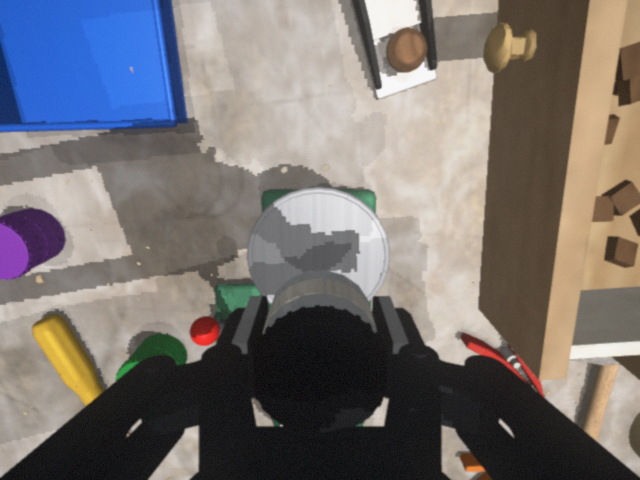

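The pan is at about (318,256), matching the prediction, and the can is held straight. Next I'll lower it, release it and lift the gripper clear.

Request:
drive_tool(
  dp=[
    [-2,1,-20],
    [0,0,-20],
    [0,0,-12],
    [0,0,-6],
    [0,0,-4],
    [0,0,0],
    [0,0,0],
    [0,0,0],
    [0,0,0],
  ],
  angular=[
    [0,0,0],
    [0,0,0],
    [0,0,0],
    [0,0,0],
    [0,0,0],
    [0,0,0],
    [0,0,0],
    [0,0,0],
    [0,0,0],
  ],
  fingers=[0.4,0.4,0.4,0.4,0.4,0.4,0.78,0.78,0.78],
)

```text
time: 9.35
tool_pos: [0.5991, 0.1647, 0.0983]
tool_rot: [0.733, 0.68, 0.001, 0.0]
contact_force: [0.6, -0.5, -0.5]
width: 0.0663
```

Request:
drive_tool(
  dp=[
    [0,0,20],
    [0,0,40],
    [0,0,40],
    [-20,0,0],
    [-30,0,0],
    [-28,0,0],
    [0,0,0],
    [0,0,0],
    [0,0,0],
    [0,0,0],
    [0,0,0],
    [0,0,0],
  ],
  angular=[
    [0,0,0],
    [0,0,0],
    [0,0,0.149],
    [0,0,0.149],
    [0,0,0.149],
    [0,0,0.149],
    [0,0,0.149],
    [0,0,0.149],
    [0,0,0.149],
    [0,0,0.149],
    [0,0,0.149],
    [0,0,0.149],
  ],
  fingers=[0.78,0.78,0.78,0.4,0.0,0.0,0.0,0.0,0.0,0.0,0.0,0.0],
)

```text
time: 10.55
tool_pos: [0.5206, 0.1647, 0.1979]
tool_rot: [0.074, 0.997, 0.0, 0.0]
contact_force: [1.2, 0.2, -0.3]
width: -0.0004
```

```bash
python3 - <<'E'
from h import *
s=arm.state(); print({k:np.round(s[k],4).tolist() for k in("time","q","tool_pos","tool_rot","contact_force","width")})
c=arm.get_calibration("wrist");im=arm.snapshot("wrist")[:,:,::-1].copy()
t=arm.snapshot("top")[:,:,::-1].copy();sc=arm.snapshot("scene")[:,:,::-1].copy()
cv2.imwrite("pics/m5.png",np.hstack([cv2.resize(im,(400,300)),cv2.resize(sc[230:380,190:390],(400,300),interpolation=cv2.INTER_CUBIC)]))
m=cv2.cvtColor(im,cv2.COLOR_BGR2HSV);k=((m[...,0]<6)|(m[...,0]>174))&(m[...,1]>180)
for a,p,b,_ in blobs(k.astype(np.uint8)*255,0,0,640,480,80):print(a,p,b,ray("wrist",p,.093))
E
```

```text
{'time': 10.55, 'q': [0.1619, 0.0578, 1.7707, -0.0, 1.3122, -1.2603], 'tool_pos': [0.5206, 0.1647, 0.1979], 'tool_rot': [0.0743, 0.9972, 0.0001, 0.0005], 'contact_force': [1.2403, 0.1657, -0.3441], 'width': -0.0004}
465 [255.35698925 250.24946237] [243 238  25  25] [0.52281195 0.11950393 0.093     ]
```

View pics/m5.png

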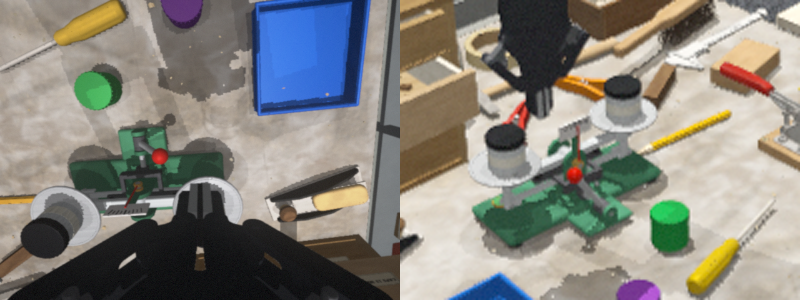

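Both cans stand upright on level pans, and the knob at (0.523, 0.120) is confirmed. Now I'll lower the shut fingers to the left of the knob and push it right.

Request:
drive_tool(
  dp=[
    [0,1,-35],
    [0,0,-35],
    [0,0,-25],
    [0,0,-18],
    [0,-5,0],
    [0,-10,0],
    [0,-8,0],
    [0,-8,0],
    [-1,-10,0],
    [-1,-10,0],
    [0,-10,0],
    [-1,-10,0],
  ],
  angular=[
    [0,0,0],
    [0,0,0],
    [0,0,0],
    [0,0,0],
    [0,0,0],
    [0,0,0],
    [0,0,0],
    [0,0,0],
    [0,0,0],
    [0,0,0],
    [0,0,0],
    [0,0,0],
  ],
  fingers=[0,0,0,0,0,0,0,0,0,0,0,0],
)

```text
time: 11.9
tool_pos: [0.5179, 0.0936, 0.085]
tool_rot: [0.078, 0.997, 0.0, 0.001]
contact_force: [0.8, 0.7, 0.6]
width: -0.0004
```

Request:
drive_tool(
  dp=[
    [-1,-10,0],
    [0,-8,0],
    [-1,-6,0],
    [0,-4,0],
    [0,-3,0],
    [0,0,0],
  ],
  angular=[
    [0,0,0],
    [0,0,0],
    [0,0,0],
    [0,0,0],
    [0,0,0],
    [0,0,0],
  ],
  fingers=[0,0,0,0,0,0],
)

```text
time: 12.5
tool_pos: [0.5153, 0.0632, 0.0842]
tool_rot: [0.077, 0.997, -0.0, -0.0]
contact_force: [0.9, 0.7, -0.1]
width: -0.0003
```

Request:
drive_tool(
  dp=[
    [0,-2,0],
    [0,-2,0],
    [0,-2,0],
    [0,0,0],
  ],
  angular=[
    [0,0,0],
    [0,0,0],
    [0,0,0],
    [0,0,0],
  ],
  fingers=[0,0,0,0],
)

```text
time: 12.9
tool_pos: [0.5153, 0.0607, 0.0842]
tool_rot: [0.077, 0.997, 0.003, -0.0]
contact_force: [0.7, 13.4, -0.7]
width: -0.0002
```

```bash
python3 - <<'E'
from h import *
sc=arm.snapshot("scene")[:,:,::-1].copy();im=arm.snapshot("wrist")[:,:,::-1].copy()
print(arm.state()["contact_force"])
cv2.imwrite("pics/m6.png",np.hstack([cv2.resize(im,(400,300)),cv2.resize(sc[230:380,190:390],(400,300),interpolation=cv2.INTER_CUBIC)]))
m=cv2.cvtColor(im,cv2.COLOR_BGR2HSV);k=((m[...,0]<6)|(m[...,0]>174))&(m[...,1]>180)
for a,p,b,_ in blobs(k.astype(np.uint8)*255,0,0,640,480,80):print(a,p,b,ray("wrist",p,.093))
E
```

```text
[ 0.81524169 12.76033739 -1.45532457]
1322 [265.20121029 332.1376702 ] [246 310  39  46] [0.51663761 0.03925622 0.093     ]
```

View pics/m6.png

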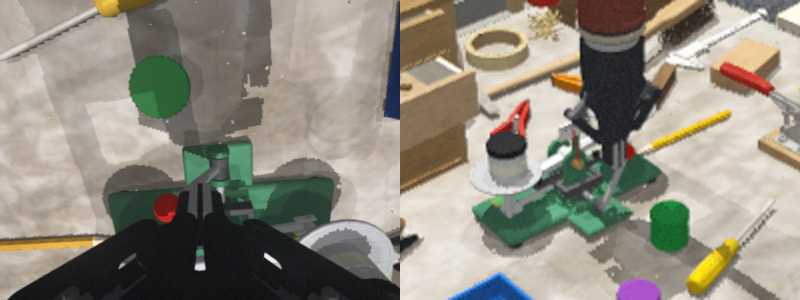

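The knob is against its stop: 13 N reaction, knob at (0.517, 0.039). I'll back off, rise, turn the jaws back and let the beam settle.

Request:
drive_tool(
  dp=[
    [0,8,0],
    [0,8,0],
    [-10,0,30],
    [-10,0,45],
    [-10,0,45],
    [-20,0,30],
    [-20,0,0],
    [0,0,0],
    [0,0,0],
    [0,0,0],
    [0,0,0],
    [0,0,0],
  ],
  angular=[
    [0,0,0],
    [0,0,0],
    [0,0,-0.149],
    [0,0,-0.149],
    [0,0,-0.149],
    [0,0,-0.149],
    [0,0,-0.149],
    [0,0,-0.149],
    [0,0,-0.149],
    [0,0,-0.149],
    [0,0,-0.149],
    [0,0,-0.149],
  ],
  fingers=[0,0,0,0,0,0,0.78,0.78,0.78,0.78,0.78,0.78],
)

```text
time: 14.2
tool_pos: [0.4454, 0.0736, 0.2345]
tool_rot: [0.735, 0.678, -0.0, 0.0]
contact_force: [-0.5, 0.0, 0.5]
width: 0.0666
```

Request:
drive_tool(
  dp=[
    [0,0,0],
    [0,0,0],
    [0,0,0],
    [0,0,0],
    [0,0,0],
    [0,0,0],
    [0,0,0],
    [0,0,0],
  ],
  angular=[
    [0,0,0],
    [0,0,0],
    [0,0,0],
    [0,0,0],
    [0,0,0],
    [0,0,0],
    [0,0,0],
    [0,0,0],
  ],
  fingers=[0.78,0.78,0.78,0.78,0.78,0.78,0.78,0.78],
)

```text
time: 15.0
tool_pos: [0.4454, 0.0736, 0.2343]
tool_rot: [0.733, 0.681, -0.0, -0.0]
contact_force: [0.0, 0.8, 0.3]
width: 0.0664
```

```bash
python3 - <<'E'
from h import *
s=arm.state(); print({k:np.round(s[k],4).tolist() for k in("time","q","tool_pos","tool_rot","contact_force","width")})
sc=arm.snapshot("scene")[:,:,::-1].copy();im=arm.snapshot("wrist")[:,:,::-1].copy();cv2.imwrite("pics/sc7.png",sc)
cv2.imwrite("pics/m7.png",np.hstack([cv2.resize(im,(400,300)),cv2.resize(sc[230:380,190:390],(400,300),interpolation=cv2.INTER_CUBIC)]))
# where the two cap tops should project in scene for can top z of .124/.148
c=arm.get_calibration("scene");T=np.linalg.inv(c["cam_to_world"])
for n,x,y in(("L",.5996,.165),("R",.587,-.014)):
    for z in(.124,.136,.148):
        v=c["camera_matrix"]@(T@np.array([x,y,z,1]))[:3];v=v[:2]/v[2];print(n,z,v.round(1),"in crop",(400+(v[0]-190)*2).round(),((v[1]-230)*2).round())
E
```

```text
{'time': 15.0, 'q': [-0.0112, -0.2108, 1.9536, 0.0, 1.3988, 0.0626], 'tool_pos': [0.4454, 0.0736, 0.2343], 'tool_rot': [0.7327, 0.6805, -0.0, -0.0], 'contact_force': [0.0398, 0.7717, 0.3457], 'width': 0.0664}
L 0.124 [240.9 300.9] in crop 502.0 142.0
L 0.136 [240.6 296.7] in crop 501.0 133.0
L 0.148 [240.2 292.4] in crop 500.0 125.0
R 0.124 [300.3 275.5] in crop 621.0 91.0
R 0.136 [300.2 271.5] in crop 620.0 83.0
R 0.148 [300.  267.4] in crop 620.0 75.0
```

View pics/m7.png

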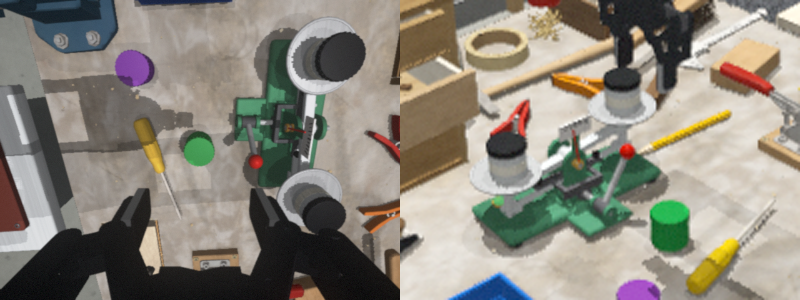

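The left cap moved down about 10 px in the 2x crop (133 to 143), and the right cap moved up about 8 px (85 to 77). A 12 mm beam tip predicts 9 and 8 px, so the left pan has dropped. The left can goes to blue and the right can to yellow. I'll take the light (right) can first so the beam stays on its stop.

Request:
drive_tool(
  dp=[
    [20,-10,-10],
    [30,-20,-10],
    [40,-25,-10],
    [35,-23,-10],
    [17,-10,-10],
    [0,0,-20],
    [0,0,-20],
    [0,0,-18],
    [0,0,-12],
    [0,0,-5],
    [0,0,0],
    [0,0,0],
  ],
  angular=[
    [0,0,0],
    [0,0,0],
    [0,0,0],
    [0,0,0],
    [0,0,0],
    [0,0,0],
    [0,0,0],
    [0,0,0],
    [0,0,0],
    [0,0,0],
    [0,0,0],
    [0,0,0],
  ],
  fingers=[0.78,0.78,0.78,0.78,0.78,0.78,0.78,0.78,0.78,0.78,0.78,0.78],
)

```text
time: 16.3
tool_pos: [0.588, -0.0144, 0.1103]
tool_rot: [0.733, 0.681, 0.0, 0.001]
contact_force: [0.6, -0.9, 0.7]
width: 0.0666
```

Request:
drive_tool(
  dp=[
    [-1,0,-1],
    [0,0,0],
    [0,0,0],
    [0,0,0],
    [0,0,0],
    [0,0,10],
    [0,0,25],
    [0,0,35],
    [0,0,30],
    [-10,-20,0],
  ],
  angular=[
    [0,0,0],
    [0,0,0],
    [0,0,0],
    [0,0,0],
    [0,0,0],
    [0,0,0],
    [0,0,0],
    [0,0,0],
    [0,0,0],
    [0,0,0],
  ],
  fingers=[0.78,0.4,0.4,0.4,0.4,0.4,0.4,0.4,0.4,0.4],
)

```text
time: 17.3
tool_pos: [0.58, -0.0334, 0.2148]
tool_rot: [0.732, 0.681, 0.003, 0.004]
contact_force: [0.2, -0.4, -0.7]
width: 0.0453
```

Request:
drive_tool(
  dp=[
    [-35,-10,0],
    [-35,-20,0],
    [-30,-35,0],
    [-15,-45,0],
    [0,-45,0],
    [0,-45,0],
    [0,-45,0],
    [0,-45,0],
    [0,-30,-10],
    [0,-8,-20],
    [0,0,-30],
    [0,0,0],
  ],
  angular=[
    [0,0,0],
    [0,0,0],
    [0,0,0],
    [0,0,0],
    [0,0,0],
    [0,0,0],
    [0,0,0],
    [0,0,0],
    [0,0,0],
    [0,0,0],
    [0,0,0],
    [0,0,0],
  ],
  fingers=[0.4,0.4,0.4,0.4,0.4,0.4,0.4,0.4,0.4,0.4,0.4,0.4],
)

```text
time: 18.5
tool_pos: [0.4588, -0.3605, 0.144]
tool_rot: [0.733, 0.68, -0.0, -0.004]
contact_force: [-1.3, 0.9, -2.3]
width: 0.0451
```

```bash
python3 - <<'E'
from h import *
s=arm.state(); print({k:np.round(s[k],4).tolist() for k in("time","q","tool_pos","tool_rot","contact_force","width")})
im=arm.snapshot("wrist")[:,:,::-1].copy();sc=arm.snapshot("scene")[:,:,::-1].copy()
cv2.imwrite("pics/m8.png",np.hstack([cv2.resize(im,(400,300)),cv2.resize(sc[180:380,190:457],(400,300),interpolation=cv2.INTER_CUBIC)]))
E
```

```text
{'time': 18.5, 'q': [-0.8011, 0.2058, 1.7133, 0.0001, 1.2312, -0.7261], 'tool_pos': [0.4588, -0.3605, 0.144], 'tool_rot': [0.7331, 0.6801, -0.0001, -0.0043], 'contact_force': [-1.3015, 0.9034, -2.3468], 'width': 0.0451}
```

View pics/m8.png

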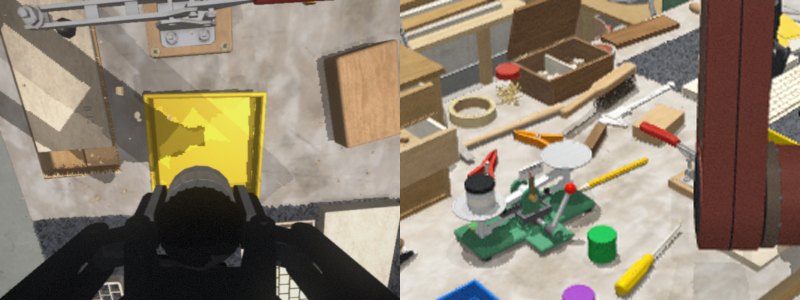

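The can hangs over the yellow tray, about 5 mm short in x. The left can still stands on its dropped pan. I'll lower and release.

Request:
drive_tool(
  dp=[
    [5,0,-20],
    [0,0,-35],
    [0,0,-30],
    [0,0,-25],
    [0,0,-15],
    [0,0,-7],
    [0,0,-4],
    [0,0,0],
    [0,0,0],
    [0,0,0],
    [0,0,0],
    [0,0,20],
  ],
  angular=[
    [0,0,0],
    [0,0,0],
    [0,0,0],
    [0,0,0],
    [0,0,0],
    [0,0,0],
    [0,0,0],
    [0,0,0],
    [0,0,0],
    [0,0,0],
    [0,0,0],
    [0,0,0],
  ],
  fingers=[0.4,0.4,0.4,0.4,0.4,0.4,0.4,0.4,0.78,0.78,0.78,0.78],
)

```text
time: 19.8
tool_pos: [0.4647, -0.3608, 0.0303]
tool_rot: [0.733, 0.68, -0.0, -0.002]
contact_force: [0.5, 0.5, -0.7]
width: 0.0665
```

Request:
drive_tool(
  dp=[
    [0,0,35],
    [0,0,45],
    [0,10,45],
    [0,40,35],
    [0,45,0],
    [0,45,0],
    [0,45,0],
    [0,45,0],
    [0,45,0],
    [0,45,0],
    [0,45,0],
    [10,43,0],
  ],
  angular=[
    [0,0,0],
    [0,0,0],
    [0,0,0],
    [0,0,0],
    [0,0,0],
    [0,0,0],
    [0,0,0],
    [0,0,0],
    [0,0,0],
    [0,0,0],
    [0,0,0],
    [0,0,0],
  ],
  fingers=[0.78,0.78,0.78,0.78,0.78,0.78,0.78,0.78,0.78,0.78,0.78,0.78],
)

```text
time: 21.0
tool_pos: [0.4757, 0.0451, 0.1908]
tool_rot: [0.733, 0.68, 0.0, 0.0]
contact_force: [1.2, -0.3, 0.1]
width: 0.0667
```

Request:
drive_tool(
  dp=[
    [25,40,0],
    [35,35,0],
    [35,25,0],
    [25,15,0],
    [5,3,0],
    [0,0,0],
  ],
  angular=[
    [0,0,0],
    [0,0,0],
    [0,0,0],
    [0,0,0],
    [0,0,0],
    [0,0,0],
  ],
  fingers=[0.78,0.78,0.78,0.78,0.78,0.78],
)

```text
time: 21.6
tool_pos: [0.6015, 0.1616, 0.1899]
tool_rot: [0.733, 0.681, -0.0, -0.0]
contact_force: [-0.5, -0.1, -0.1]
width: 0.0666
```

```bash
python3 - <<'E'
from h import *
s=arm.state(); print({k:np.round(s[k],4).tolist() for k in("time","q","tool_pos","tool_rot","contact_force","width")})
c=arm.get_calibration("wrist");im=arm.snapshot("wrist")[:,:,::-1].copy();t=arm.snapshot("top")[:,:,::-1].copy();cv2.imwrite("pics/t9.png",t)
K=c["camera_matrix"];T=np.linalg.inv(c["cam_to_world"]);v=K@(T@np.array([.599,.165,.124,1]))[:3];p=v[:2]/v[2];print("pred cap",p,K[0][0]*.024/v[2])
hs=cv2.cvtColor(im,cv2.COLOR_BGR2HSV);x,y=p.astype(int)
for a,q,b,l in blobs(((hs[...,2]<80)).astype(np.uint8)*255,x-60,y-60,x+60,y+45,500):print(a,q,b,cv2.minEnclosingCircle(cv2.findContours(l.astype(np.uint8),0,2)[0][0]))
cv2.imwrite("pics/m9.png",np.hstack([cv2.resize(im,(400,300)),cv2.resize(t[240:330,400:520],(400,300),interpolation=cv2.INTER_CUBIC)]))
E
```

```text
{'time': 21.6, 'q': [0.136, 0.2464, 1.5747, -0.0001, 1.3211, 0.2092], 'tool_pos': [0.6015, 0.1616, 0.1899], 'tool_rot': [0.7325, 0.6807, -0.0003, -0.0001], 'contact_force': [-0.5053, -0.0501, -0.0995], 'width': 0.0666}
pred cap [315.2952353  255.28265238] 39.50874890943355
5018 [312.83658828 260.26385014] [264 219  90  81] ((304.0, 265.0), 51.73983383178711)
```

View pics/m9.png

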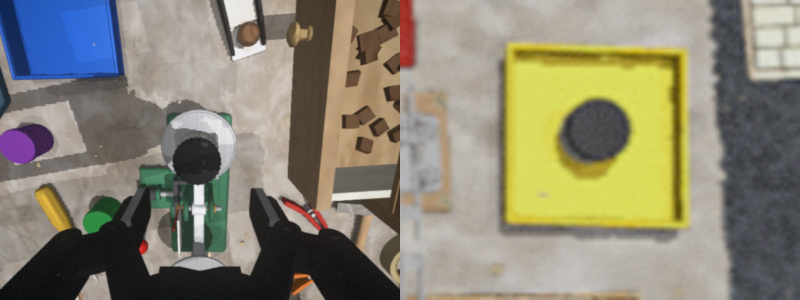

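The light can stands upright in the yellow tray, and the left can is where predicted at about (315,256). Next I'll grip and lift it.

Request:
drive_tool(
  dp=[
    [-2,3,-25],
    [0,0,-30],
    [0,0,-25],
    [0,0,-15],
    [0,0,-7],
    [0,0,-2],
    [0,0,0],
    [0,0,0],
    [0,0,0],
    [0,0,0],
    [0,0,0],
    [0,0,0],
  ],
  angular=[
    [0,0,0],
    [0,0,0],
    [0,0,0],
    [0,0,0],
    [0,0,0],
    [0,0,0],
    [0,0,0],
    [0,0,0],
    [0,0,0],
    [0,0,0],
    [0,0,0],
    [0,0,0],
  ],
  fingers=[0.78,0.78,0.78,0.78,0.78,0.78,0.78,0.4,0.4,0.4,0.4,0.4],
)

```text
time: 22.9
tool_pos: [0.6003, 0.1644, 0.0879]
tool_rot: [0.733, 0.681, 0.001, 0.001]
contact_force: [-1.5, -0.5, 6.3]
width: 0.0441
```

Request:
drive_tool(
  dp=[
    [0,0,10],
    [0,0,25],
    [0,0,35],
    [0,10,35],
    [-20,20,0],
    [-30,25,0],
    [-35,30,0],
    [-35,35,0],
    [-30,25,0],
    [-10,9,0],
    [0,0,-20],
    [0,0,0],
  ],
  angular=[
    [0,0,0],
    [0,0,0],
    [0,0,0],
    [0,0,0],
    [0,0,0],
    [0,0,0],
    [0,0,0],
    [0,0,0],
    [0,0,0],
    [0,0,0],
    [0,0,0],
    [0,0,0],
  ],
  fingers=[0.4,0.4,0.4,0.4,0.4,0.4,0.4,0.4,0.4,0.4,0.4,0.4],
)

```text
time: 24.1
tool_pos: [0.4378, 0.3177, 0.1692]
tool_rot: [0.732, 0.681, -0.002, -0.0]
contact_force: [0.5, 0.1, -2.2]
width: 0.0444
```

```bash
python3 - <<'E'
from h import *
s=arm.state(); print({k:np.round(s[k],4).tolist() for k in("time","q","tool_pos","tool_rot","contact_force","width")})
im=arm.snapshot("wrist")[:,:,::-1].copy();sc=arm.snapshot("scene")[:,:,::-1].copy()
cv2.imwrite("pics/m10.png",np.hstack([cv2.resize(im,(400,300)),cv2.resize(sc[230:450,130:423],(400,300),interpolation=cv2.INTER_CUBIC)]))
E
```

```text
{'time': 24.1, 'q': [0.4822, 0.0765, 1.8071, -0.0004, 1.2618, 0.5552], 'tool_pos': [0.4378, 0.3177, 0.1692], 'tool_rot': [0.7324, 0.6809, -0.0019, -0.0003], 'contact_force': [0.4599, 0.056, -2.1572], 'width': 0.0444}
```

The picture limit is reached, so I'll continue with numeric checks. First I'll check the tray position in the wrist image.

```bash
python3 - <<'E'
from h import *
im=arm.snapshot("wrist")[:,:,::-1].copy();hs=cv2.cvtColor(im,cv2.COLOR_BGR2HSV)
m=((hs[...,0]>100)&(hs[...,0]<118)&(hs[...,1]>150)&(hs[...,2]>40)).astype(np.uint8)*255
for a,p,b,l in blobs(m,0,0,640,480,1500):
    print(a,p.round(),b)
    for r in range(b[1]+15,b[1]+b[3],25):
        xs=np.where(l[r])[0]
        if len(xs): print(r,xs.min(),xs.max(),ray("wrist",(xs.min(),r),.03).round(3),ray("wrist",(xs.max(),r),.03).round(3))
    xs=[np.where(l[:,c])[0].min() for c in (300,320,340) if l[:,c].any()]; print("top edge",xs,[ray("wrist",(320,x),.03).round(3) for x in xs])
E
```

```text
23144 [321. 213.] [232 137 179 165]
152 233 410 [0.379 0.381 0.03 ] [0.513 0.371 0.03 ]
177 236 408 [0.378 0.362 0.03 ] [0.511 0.352 0.03 ]
202 238 407 [0.377 0.342 0.03 ] [0.51  0.332 0.03 ]
227 241 406 [0.377 0.322 0.03 ] [0.509 0.312 0.03 ]
252 244 405 [0.376 0.3   0.03 ] [0.509 0.29  0.03 ]
277 246 404 [0.375 0.278 0.03 ] [0.508 0.268 0.03 ]
top edge [np.int64(140), np.int64(139), np.int64(139)] [array([0.445, 0.385, 0.03 ]), array([0.445, 0.385, 0.03 ]), array([0.445, 0.385, 0.03 ])]
```

The tray centre is at about (0.443, 0.320), which agrees with the top-view estimate. Lowering into blue.

Request:
drive_tool(
  dp=[
    [5,2,-30],
    [0,0,-40],
    [0,0,-35],
    [0,0,-25],
    [0,0,-15],
    [0,0,-8],
    [0,0,-4],
    [0,0,-2],
    [0,0,0],
  ],
  angular=[
    [0,0,0],
    [0,0,0],
    [0,0,0],
    [0,0,0],
    [0,0,0],
    [0,0,0],
    [0,0,0],
    [0,0,0],
    [0,0,0],
  ],
  fingers=[0.4,0.4,0.4,0.4,0.4,0.4,0.4,0.4,0.4],
)

```text
time: 25.15
tool_pos: [0.4452, 0.3207, 0.0133]
tool_rot: [0.733, 0.68, 0.001, 0.0]
contact_force: [0.3, 0.3, -1.7]
width: 0.0445
```

Request:
drive_tool(
  dp=[
    [0,0,-2],
    [0,0,-1],
    [0,0,0],
  ],
  angular=[
    [0,0,0],
    [0,0,0],
    [0,0,0],
  ],
  fingers=[0.4,0.4,0.4],
)

```text
time: 25.45
tool_pos: [0.4451, 0.3207, 0.0106]
tool_rot: [0.733, 0.681, 0.001, 0.0]
contact_force: [-1.3, -1.8, 5.3]
width: 0.0449
```

Contact with the tray floor: the force went from -1.7 to +5.3 N. I'll release and retreat.

Request:
drive_tool(
  dp=[
    [0,0,0],
    [0,0,0],
    [0,0,0],
    [0,0,15],
    [0,0,30],
    [0,0,45],
    [0,0,45],
    [0,0,30],
    [0,-20,0],
    [0,-45,0],
    [0,-45,0],
    [0,-30,0],
  ],
  angular=[
    [0,0,0],
    [0,0,0],
    [0,0,0],
    [0,0,0],
    [0,0,0],
    [0,0,0],
    [0,0,0],
    [0,0,0],
    [0,0,0],
    [0,0,0],
    [0,0,0],
    [0,0,0],
  ],
  fingers=[0.78,0.78,0.78,0.78,0.78,0.78,0.78,0.78,0.78,0.78,0.78,0.78],
)

```text
time: 26.65
tool_pos: [0.4442, 0.1783, 0.1754]
tool_rot: [0.733, 0.68, 0.0, 0.001]
contact_force: [1.2, 0.1, 0.1]
width: 0.067
```

```bash
python3 - <<'E'
from h import *
s=arm.state(); print({k:np.round(s[k],4).tolist() for k in("time","tool_pos","contact_force","width")})
t=arm.snapshot("top")[:,:,::-1].copy();sc=arm.snapshot("scene")[:,:,::-1].copy()
t0=cv2.imread("pics/top0.png");cv2.imwrite("pics/tend.png",t);cv2.imwrite("pics/send.png",sc)
V=cv2.cvtColor(t,cv2.COLOR_BGR2HSV)[...,2]
for n,b in(("blue",(165,275,210,322)),("yellow",(436,258,482,304))):
    for a,p,bb,l in blobs((V<115).astype(np.uint8)*255,*b,60):print(n,a,p.round(1),bb,"top at .047:",ray("top",p,.047).round(4))
# scene: cap of the can in blue; predicted pixel for upright
c=arm.get_calibration("scene");T=np.linalg.inv(c["cam_to_world"])
v=c["camera_matrix"]@(T@np.array([.445,.321,.047,1]))[:3];p=v[:2]/v[2];print("scene pred cap",p)
hs=cv2.cvtColor(sc,cv2.COLOR_BGR2HSV);x,y=p.astype(int)
for a,q,bb,l in blobs(((hs[...,2]<90)&(hs[...,1]<120)).astype(np.uint8)*255,x-25,y-25,x+25,y+25,40):print("scene cap",a,q.round(1),bb)
# what changed in the top view
d=cv2.absdiff(t,t0).max(2);m=cv2.morphologyEx((d>45).astype(np.uint8)*255,cv2.MORPH_OPEN,np.ones((3,3)))
for a,q,bb,l in blobs(m,145,60,500,385,40):print("diff",a,q.round(),bb)
E
```

```text
{'time': 26.65, 'tool_pos': [0.4442, 0.1783, 0.1754], 'contact_force': [1.2167, 0.0822, 0.1491], 'width': 0.067}
blue 101 [170.5 297.7] [167 275   8  47] top at .047: [0.4361 0.353  0.047 ]
blue 767 [188.6 298.4] [173 275  37  47] top at .047: [0.4334 0.3081 0.047 ]
yellow 309 [458.2 279.1] [448 270  21  19] top at .047: [ 0.465  -0.3581  0.047 ]
scene pred cap [229.21397698 388.44692882]
scene cap 318 [230.6 389.9] [220 381  22  18]
diff 9073 [211. 316.] [163 241 101 144]
diff 42 [262. 258.] [259 255   7   7]
diff 42 [294. 260.] [291 257   7   7]
diff 405 [457. 281.] [447 269  22  24]
diff 313 [260. 292.] [251 282  19  20]
diff 362 [359. 293.] [350 282  20  23]
```

In the scene view the blue-tray can is at (230.6,389.9), against an upright prediction of (229.2,388.4). The arm hides the left side in the top view, so I'll retreat to the right and recheck.

Request:
drive_tool(
  dp=[
    [0,-20,30],
    [0,-40,30],
    [0,-45,0],
    [0,-45,0],
    [0,-45,0],
    [0,-45,0],
    [0,-45,0],
    [0,-45,0],
    [0,-45,0],
    [0,-45,0],
    [0,-20,0],
    [0,0,0],
  ],
  angular=[
    [0,0,0],
    [0,0,0],
    [0,0,0],
    [0,0,0],
    [0,0,0],
    [0,0,0],
    [0,0,0],
    [0,0,0],
    [0,0,0],
    [0,0,0],
    [0,0,0],
    [0,0,0],
  ],
  fingers=[0.78,0.78,0.78,0.78,0.78,0.78,0.78,0.78,0.78,0.78,0.78,0.78],
)

```text
time: 27.95
tool_pos: [0.4445, -0.262, 0.2349]
tool_rot: [0.734, 0.679, -0.0, 0.0]
contact_force: [0.5, 0.3, 0.2]
width: 0.0664
```

```bash
python3 - <<'E'
from h import *
s=arm.state(); print({k:np.round(s[k],4).tolist() for k in("time","tool_pos","contact_force","joint_velocities")})
t=arm.snapshot("top")[:,:,::-1].copy();t0=cv2.imread("pics/top0.png")
V=cv2.cvtColor(t,cv2.COLOR_BGR2HSV)[...,2]
for a,p,bb,l in blobs((V<115).astype(np.uint8)*255,165,275,210,320,60):print("blue",a,p.round(1),bb,ray("top",p,.047).round(4))
d=cv2.absdiff(t,t0).max(2);m=cv2.morphologyEx((d>45).astype(np.uint8)*255,cv2.MORPH_OPEN,np.ones((3,3)))
for a,q,bb,l in blobs(m,145,60,500,385,40):print("diff",a,q.round(),bb)
E
```

```text
{'time': 27.95, 'tool_pos': [0.4445, -0.262, 0.2349], 'contact_force': [0.4936, 0.3256, 0.2103], 'joint_velocities': [0.0509, -0.0277, 0.0373, 0.0223, 0.0194, 0.0317]}
blue 290 [185.9 294.8] [176 286  20  19] [0.4425 0.3149 0.047 ]
diff 11515 [426. 314.] [331 220 169 165]
diff 52 [262. 259.] [259 255   8   8]
diff 43 [294. 260.] [291 257   7   7]
diff 383 [260. 292.] [250 281  21  24]
diff 345 [359. 292.] [350 282  20  22]
diff 383 [186. 296.] [176 285  21  23]
```

The only changes in the top view are the two cans' old and new spots and the knob. The right-hand part is behind the arm now, but the previous check covered it. Handing in.

```bash
python3 -c "
from plant import arm
print(arm.close_job())"
```

```text
the job is handed in; nothing more can be done
None
```

The job is done and handed in at about 28 s of the 72 s allowed; no verdict was reported. Both canisters went on the locked balance, one per pan. I then pushed the lever over to its stop, where it met 13 N, and let the beam settle. The left pan dropped, so the left canister now stands in the blue kit tray and the right one in the yellow refill tray.

**Which can is heavier:** the left cap moved down about 10 px and the right cap up about 8 px. A full 12 mm tip predicts 9 and 8 px.

**Final positions:** the blue-tray can is at about (0.443, 0.315), within about 6 mm of where it was released. In the scene view its cap was within 2 px of the spot expected for an upright can. The yellow-tray can is at (0.465, -0.358) and was seen standing upright.

**Other things on the bench:** the two final before-and-after top views showed changes only at the cans' old and new spots and at the knob. The arm hid the left side in the first of these views and the right side in the second. Between them every area was seen.

**Limits of the checks:** no check failed or disagreed. I reached the 12-picture limit before the blue-tray placement, so that step was checked by numbers only. The highest tool force I read, sampled at the end of each move, was about 13 N.

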